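# Clamp a resin specimen block for imaging

## Robot

A 6-joint arm with a two-finger parallel gripper is mounted at the origin on the work surface. World frame = base frame: x ahead of the robot, y to its left, z up, the work surface at z = 0. Lengths are in m, angles in rad, forces in N, time in s.
With the tool pointing down it reaches from about 0.3 to 1 m from the base axis. Payload 5.1 kg.
Tool frame: the origin (TCP) lies at the very end of the fingers, on their centre line; the grasp point (between the pads) lies 19 mm behind it; z points along the fingers, y is the line along which they close (so a half turn about z gives the same grasp; the last joint's range is limited). The gripper opens to 95 mm and grips with 3 to 60 N. Pads are 20 mm wide; open, the fingers measure 119 mm over their backs; the gripper's body (75 mm by 180 mm) begins 59 mm behind the grasp point.
Start: joints at [-1.318, 0.124, 1.65, -0, 1.367, -0.083], TCP at [0.214, -0.614, 0.215] pointing down, gripper open.
Joint ranges: [-2.61, 2.61], [-1.02, 2.33], [0.03, 2.71], [-1.35, 4.49], [0.32, 2.68], [-2.91, 2.91]. Speed limits (rad/s): [2.57, 2.57, 3.14, 3.14, 3.14, 3.14].

## Interface

Orientations are given as a unit quaternion [x, y, z, w].
In Python, from rig import get_obs, cams, manip gives the robot as it stands.
- The arm moves only by the tool move_arm, never from a script. Its argument "steps" is a list of rows, each an object of numbers: "jaw": the opening, from 0 (shut) to 1 (fully open); "tx", "ty", "tz": the shift along the world's x, y, z in mm; "ax", "ay", "az": the turn, a rotation vector about the world's x, y, z in degrees. In form: [{"jaw": .., "tx": .., "ty": .., "tz": .., "ax": .., "ay": .., "az": ..}, ...]. A call has 1 to 10 rows; each row is the pose to reach, as a shift and turn from the pose commanded when the call began; what a row does not reach only later rows make up. A row lasts 1/10 s, in which the tool goes at most 50 mm and 8.59 degrees, less where a joint would pass 70% of its speed; a pose out of reach is approached as far as the arm can. A call with a gripper value outside its range is refused whole. The fingers move at their own pace and stop on an object; "grip_force" is the grip in N (left out, the last holds). Time passes only in rows, so rows that repeat a pose let the fingers close. It gives the time, the measured TCP pose, the force, the opening and the grip force at its end, in the units of the state.
- get_obs(): the state, without advancing time (a new reading comes with each control period).
- cams.camera(name): name is "side" or "top" or "wrist"; returns a dict with "img" (420x560x3 uint8, red, green, blue), "fx", "fy", "cx", "cy" (pixels), "R" (3x3) and "t" (3): a world point X has camera coordinates R X + t; the wrist camera has in their place "mount" (4x4, takes a point from camera to tool coordinates, whose origin is the TCP and whose axes are the flange's). Camera axes: x right, y down, z forward; pixel columns grow to the right and rows downward; lengths in m; the calibration is good to about 2 mm. A picture is of the moment at which its call begins: read the wrist's pose just before it. There is no depth.
- manip.close_job(): hands the job in; it is judged then, once.
The state is a dict: "time_s": time; "joint_positions": joint angles; "joint_vel": joint speeds; "tau": joint torques, N m; "position": TCP position; "ee_rot": TCP orientation; "ft_force": force on the tool from outside, world axes, zero at the start; "moment": the same for the moment, N m; "opening": finger opening in m; "finger_force": force on a finger pad.
Only numpy, scipy, OpenCV 4.12 (cv2) and the standard library are available. Lean on these libraries where they do the work, as an engineer would, in place of code of your own. Each camera call takes 0.05 s, during which the arm holds its last target. There are 200 camera calls.

## Task

With the fingertips, push the clear specimen block along its channel until it is fully home against the end stop, then push the clamp's black-handled lever over towards the block, past its dead point, until it snaps into lock with the rubber foot holding the block. Only push: nothing is to be lifted, and the jar, the loupe and the card tray stay where they are.

Things in the scene. Friction and masses are not known exactly. Their poses are not given: they have to be found in the camera images.
- fixture: Fixed fixture: dark steel plate 220 (x) x 110 (y) x 12 mm, origin at the centre of its underside on the table, z up. Its x axis runs along the slide channel towards end stop and clamp, all centred on y = 0. Two aluminium rails form the channel: 62 mm apart inside, x -105 to +35 mm, tops 22 mm above the table.
- stop_face (a point): Top middle of the end stop's face that the block must meet: fixture x = +35 mm, 32 mm above the table. The stop is an aluminium bar 70 mm wide, 12 mm thick. Behind it a steel bracket (fixture x 53 to 79 mm, 40 mm wide, top 70 mm above the table) carries the clamp.
- block: Loose clear resin block with a beetle inside and a white base, 70 (x) x 56 (y) x 28 mm high, about 130 g, flat in the channel (top 40 mm above the table). Origin: centre of its underside; its x axis lies along the fixture's within 0.03 rad. It starts 30 to 55 mm short of the stop; fully home, its origin is at fixture x = 0. Slides with under 2 N.
- lever (a joint): Lever angle, rad, about a level axis along fixture y. 0: open, leaning 0.60 from vertical away from the block (to fixture +x). Grows as the lever goes up and over towards the block: upright at 0.60, dead point 0.65, locked at its stop 1.10. A spring resists up to the dead point (7 N at the tip at first, then ever less), and past it throws the lever into lock and holds it there.
- lever_tip (a point): Free end of the lever, 105 mm from the pivot; open, it is at fixture x = +124 mm, 151 mm above the table. The last 65 mm of the lever is a black grip 24 mm wide (fixture y), 15 mm thick. Nothing stands behind it on the fixture's +x side, from where it is pushed. Locked, it leans 0.50 rad over the block.
- pivot (a point): Fixed pivot of the lever and of the clamp arm, at fixture x = +65 mm, y = 0, 64 mm above the table. The arm, a steel bar 68 mm long, stands nearly upright while the lever is open (top about 135 mm above the table) and is swung down over the block by the lever.
- foot: Rubber foot, 18 mm across, on a sprung spindle near the end of the clamp arm; origin at the arm's pivot, not at the foot. With the lever locked it stands at fixture x about +10 mm and presses on the top of the block that is home with about 3 N.
- jar: Closed specimen jar, 52 mm diameter, 75 mm high, upright; origin at the centre of its underside. Bystander, to be left where it stands.
- loupe: Black loupe (stand magnifier), 42 mm diameter, 42 mm high, upright; origin at the centre of its underside. Bystander, to be left where it stands.
- card_tray: Small open white card tray with a beetle in it, 52 x 45 x 24 mm high; origin at the centre of its underside. Bystander, to be left where it stands.
Not all that is in view belongs to the job. What is shaped like the block but yellow is not meant.

How it is judged:
On the way, in this order (a step that is already met when the one before it is completed fails the run):
1. the block is fully home against the end stop while the lever is still open (x of block in the frame of fixture between -0.003 and 0.004 m and z of block in the frame of fixture below 0.015 m and angle between block's own z axis and vertical below 0.05 rad and value of joint lever below 0.3 rad), for 0.2 s.
2. the lever is in lock with the block home under the foot (x of block in the frame of fixture between -0.003 and 0.004 m and value of joint lever above 1.03 rad and contact force between foot and block above 1 N), for 0.2 s.
At the end, for the whole second after the job is handed in: The block lies flat in the channel, within 3 mm of the end stop, and at rest; the lever is locked (joint above 1.03 rad) and still, and the rubber foot presses on the block with more than 1 N (all of step 2 and z of block in the frame of fixture below 0.015 m and angle between block's own z axis and vertical below 0.05 rad and velocity of joint lever between -0.05 and 0.05 rad/s and linear speed of block below 0.01 m/s); the robot touches nothing.
It fails at once if the block is lifted (more than 10 mm) or tipped (more than 0.25 rad) (height (world z) of block above 0.022 m or angle between block's own z axis and vertical above 0.25 rad).
It fails at once if a bystander is moved more than 10 mm or tipped (distance of any of jar, loupe, card_tray from where it was at the start of the episode above 0.01 m or angle between any of jar, loupe, card_tray's own z axis and vertical above 0.3 rad).
It also fails if it takes over 43 s, if anything falls off the work surface, if the arm or the gripper's body presses on something with over 40 N, if the wrist force passes 120 N, or if a joint passes its speed limit or range.

## Working session

There is one attempt and no reset: what is moved stays moved. The work goes in short steps, Python scripts to look and compute and a tool call to move; the robot and the scene stay as the last step left them, time stands still between calls to the robot, and variables do not carry over. Pictures are saved under pics/ and viewed, at most 10 in all, crops included, and the job is handed in when it is done.

Besides the shell and the picture viewer there is one more tool, called after ">>>" as name(argument=value, ...) on one line, values as JSON. move_arm: Moves the arm, as the interface text tells. Its arguments: {"type":"object","properties":{"steps":{"type":"array"},"grip_force":{"type":"number"}},"required":["steps"]}

```bash
mkdir -p pics; python3 - <<'E'
from rig import get_obs,cams
import cv2,numpy as np
o=get_obs();print(o)
for n in("top","side"):
    c=cams.camera(n);cv2.imwrite(f"pics/{n}0.png",c["img"][:,:,::-1])
    np.savez(f"{n}.npz",**{k:c[k] for k in c if k!='img'},img=c['img']);print(n,c["fx"],c["cx"],c["cy"],(-np.array(c["R"]).T@np.array(c["t"])).round(3),np.array(c["R"]).round(2).tolist())
E
```

```text
{'time_s': 0.0, 'joint_positions': array([-1.31760969e+00,  1.24482279e-01,  1.65165645e+00, -3.58270150e-05,
        1.36749529e+00, -8.25960173e-02]), 'joint_vel': array([ 1.02494840e-04,  1.25889223e-03, -1.30455153e-03, -2.72334527e-05,
       -2.65970029e-04,  1.47294560e-03]), 'tau': array([ 1.58025592e-03, -4.17601991e+01, -3.59936035e+01,  7.76171708e-02,
        4.90114465e-02, -1.67843641e-04]), 'position': array([ 0.21398556, -0.61309273,  0.2134122 ]), 'ee_rot': array([ 9.85938204e-01,  1.67107197e-01, -1.04430801e-04, -1.01547492e-03]), 'ft_force': array([ 0.02418225, -0.43510216,  0.76882105]), 'moment': array([ 0.0493168 , -0.03828623, -0.00253702]), 'finger_force': 0.0, 'opening': 0.09496630446209291}
top 435.3635044886992 282.63328350700397 210.06446437247567 [0.388 0.03  0.899] [[-0.01, -1.0, 0.01], [-0.99, 0.01, -0.15], [0.15, -0.01, -0.99]]
side 388.4597743183074 276.6997436793248 206.89911760183048 [ 0.373 -0.433  0.63 ] [[0.95, -0.31, -0.0], [-0.22, -0.67, -0.71], [0.22, 0.67, -0.71]]
```

View pics/top0.png

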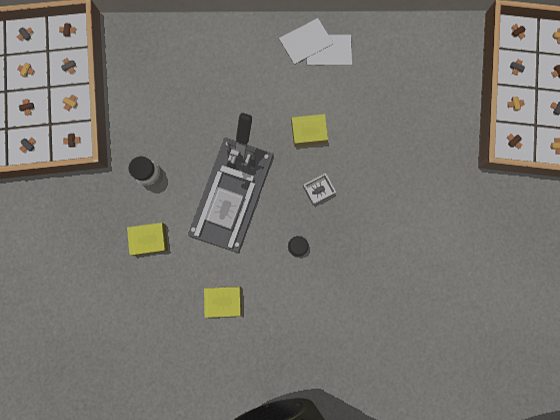

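View pics/side0.png

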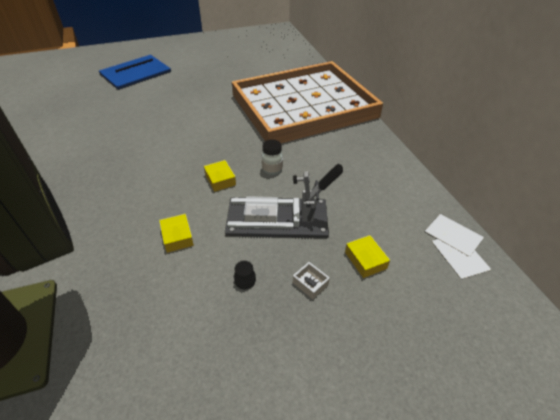

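The top view shows the clear block with its beetle in the channel at (226,209) and the lever grip at (244,128). The yellow blocks at (146,239), (222,302) and (310,129) could be taken for the block. The jar is at (143,170), the loupe at (298,246) and the tray at (319,189). I choose the one at (226,209), because it is clear and sits in the channel. Next I'll check it in a close crop and measure the plate.

```bash
cat > h.py <<'E'
import numpy as np
def ray(c,u,v,z):
    R=np.array(c["R"]);t=np.array(c["t"]);C=-R.T@t
    d=R.T@np.array([(u-c["cx"])/c["fx"],(v-c["cy"])/c["fy"],1]);return C+d*(z-C[2])/d[2]
def proj(c,X):
    p=np.array(c["R"])@X+np.array(c["t"]);return c["fx"]*p[0]/p[2]+c["cx"],c["fy"]*p[1]/p[2]+c["cy"]
E
python3 - <<'E'
import numpy as np,cv2
from h import *
c=np.load("top.npz");im=c["img"][:,:,::-1]
cr=cv2.resize(im[105:260,170:300],None,fx=3.8,fy=3.8,interpolation=cv2.INTER_CUBIC);cv2.imwrite("pics/crop.png",cr)
P=[ray(c,u,v,.012) for u,v in((225,138),(273,153),(239,251),(189,236))]
for p in P:print(p.round(4))
print([np.linalg.norm(P[i]-P[i-1]).round(4) for i in range(4)])
for n,u,v,z in(("jar",141,167,.075),("loupe",298,245,.042),("tray",319,188,.024),("y1",146,238,.028),("y2",222,302,.028),("y3",310,129,.028)):print(n,ray(c,u,v,z).round(3))
E
```

```text
[0.6752 0.1434 0.012 ]
[0.6419 0.0422 0.012 ]
[0.4371 0.1124 0.012 ]
[0.4685 0.2144 0.012 ]
[np.float64(0.2186), np.float64(0.1065), np.float64(0.2164), np.float64(0.1068)]
jar [0.598 0.297 0.075]
loupe [ 0.446 -0.006  0.042]
tray [ 0.564 -0.052  0.024]
y1 [0.464 0.297 0.028]
y2 [0.337 0.144 0.028]
y3 [ 0.688 -0.035  0.028]
```

View pics/crop.png

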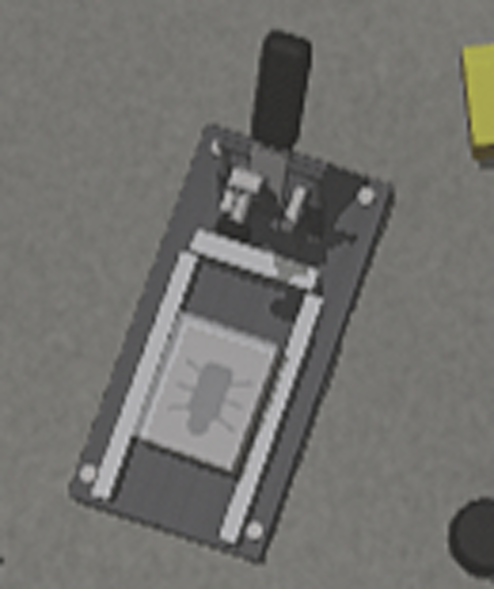

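The crop confirms the clear block with its beetle in the channel: near edge (145,437)-(232,472), stop front edge (190,255)-(315,288), and the lever leaning away from the block, all in crop pixels.

```bash
cat >> h.py <<'E'
c=dict(np.load("top.npz"))
P=np.array([ray(c,170+u/3.8,105+v/3.8,.012) for u,v in((210,125),(393,185),(265,562),(72,495))])
f=(P[0]+P[1])/2;r=(P[2]+P[3])/2;e=f-r;th=np.arctan2(e[1],e[0]);O=P.mean(0)*[1,1,0]
Rf=np.array([[np.cos(th),-np.sin(th),0],[np.sin(th),np.cos(th),0],[0,0,1]])
def W(x,y,z):return O+Rf@np.array([x,y,z])/1.
def F(X):return Rf.T@(X-O)
E
python3 - <<'E'
from h import *
print(O,th,np.degrees(th))
def q(n,u,v,z):print(n,(F(ray(c,170+u/3.8,105+v/3.8,z))*1e3).round(1))
for u,v in((190,255),(315,288)):q("stop~35,32",u,v,.032)
for u,v in((145,437),(232,472)):q("rear z40",u,v,.04);q("rear z12",u,v,.012)
for u,v in((185,315),(278,345)):q("front",u,v,.04)
q("tip~124",288,38,.151)
for x in(-95,-75,-45,124,160):print(x,W(x/1e3,0,0).round(4))
for n,p in(("jar",(.598,.297,0)),("loupe",(.446,-.006,0)),("tray",(.564,-.052,0)),("y3",(.688,-.035,0))):print(n,F(np.array(p)).round(3))
E
```

```text
[0.55479466 0.12739102 0.        ] -0.32987823583327336 -18.9006306664678
stop~35,32 [32.3 35.2 32. ]
stop~35,32 [ 36.4 -34.3  32. ]
rear z40 [-68.4  23.   40. ]
rear z12 [-66.6  28.5  12. ]
rear z40 [-71.4 -26.2  40. ]
rear z12 [-69.6 -22.3  12. ]
front [-0.6 25.1 40. ]
front [ -0.3 -26.8  40. ]
tip~124 [124.1   1.7 151. ]
-95 [0.4649 0.1582 0.    ]
-75 [0.4838 0.1517 0.    ]
-45 [0.5122 0.142  0.    ]
124 [0.6721 0.0872 0.    ]
160 [0.7062 0.0756 0.    ]
jar [-0.014  0.174  0.   ]
loupe [-0.06  -0.161  0.   ]
tray [ 0.067 -0.167  0.   ]
y3 [ 0.179 -0.11   0.   ]
```

>>> move_arm(steps=[{"jaw": 0, "tx": 25, "ty": 50, "tz": 0, "az": -8}, {"jaw": 0, "tx": 50, "ty": 95, "tz": 0, "az": -16}, {"jaw": 0, "tx": 75, "ty": 140, "tz": 0, "az": -24}, {"jaw": 0, "tx": 100, "ty": 190, "tz": 0, "az": -32}, {"jaw": 0, "tx": 120, "ty": 235, "tz": 0, "az": -38}, {"jaw": 0, "tx": 140, "ty": 280, "tz": 0, "az": -38}, {"jaw": 0, "tx": 160, "ty": 330, "tz": 0, "az": -38}, {"jaw": 0, "tx": 180, "ty": 380, "tz": 0, "az": -38}, {"jaw": 0, "tx": 195, "ty": 430, "tz": 0, "az": -38}, {"jaw": 0, "tx": 205, "ty": 480, "tz": 0, "az": -38}])

```text
invalid input
```

>>> move_arm(steps=[{"jaw": 0, "tx": 25, "ty": 50, "tz": 0, "ax": 0, "ay": 0, "az": -8}, {"jaw": 0, "tx": 50, "ty": 95, "tz": 0, "ax": 0, "ay": 0, "az": -16}, {"jaw": 0, "tx": 75, "ty": 140, "tz": 0, "ax": 0, "ay": 0, "az": -24}, {"jaw": 0, "tx": 100, "ty": 190, "tz": 0, "ax": 0, "ay": 0, "az": -32}, {"jaw": 0, "tx": 120, "ty": 235, "tz": 0, "ax": 0, "ay": 0, "az": -38}, {"jaw": 0, "tx": 140, "ty": 280, "tz": 0, "ax": 0, "ay": 0, "az": -38}, {"jaw": 0, "tx": 160, "ty": 330, "tz": 0, "ax": 0, "ay": 0, "az": -38}, {"jaw": 0, "tx": 180, "ty": 380, "tz": 0, "ax": 0, "ay": 0, "az": -38}, {"jaw": 0, "tx": 195, "ty": 430, "tz": 0, "ax": 0, "ay": 0, "az": -38}, {"jaw": 0, "tx": 205, "ty": 480, "tz": 0, "ax": 0, "ay": 0, "az": -38}])

```text
time_s: 1.1
position: [0.4138, -0.1549, 0.2143]
ee_rot: [0.987, -0.163, 0.0, -0.0]
ft_force: [1.3, 0.1, -0.5]
opening: 0.0206
finger_force: 0.0
```

>>> move_arm(steps=[{"jaw": 0, "tx": 8, "ty": 50, "tz": 0, "ax": 0, "ay": 0, "az": 0}, {"jaw": 0, "tx": 15, "ty": 100, "tz": 0, "ax": 0, "ay": 0, "az": 0}, {"jaw": 0, "tx": 22, "ty": 150, "tz": 0, "ax": 0, "ay": 0, "az": 0}, {"jaw": 0, "tx": 30, "ty": 200, "tz": -15, "ax": 0, "ay": 0, "az": 0}, {"jaw": 0, "tx": 36, "ty": 245, "tz": -35, "ax": 0, "ay": 0, "az": 0}, {"jaw": 0, "tx": 41, "ty": 280, "tz": -60, "ax": 0, "ay": 0, "az": 0}, {"jaw": 0, "tx": 41, "ty": 293, "tz": -90, "ax": 0, "ay": 0, "az": 0}, {"jaw": 0, "tx": 41, "ty": 293, "tz": -110, "ax": 0, "ay": 0, "az": 0}, {"jaw": 0, "tx": 41, "ty": 293, "tz": -110, "ax": 0, "ay": 0, "az": 0}, {"jaw": 0, "tx": 41, "ty": 293, "tz": -110, "ax": 0, "ay": 0, "az": 0}])

```text
time_s: 2.1
position: [0.4544, 0.1359, 0.1046]
ee_rot: [0.987, -0.163, -0.0, 0.0]
ft_force: [-0.8, -0.2, 0.4]
opening: 0.0005
finger_force: 0.0
```

```bash
python3 - <<'E'
from rig import get_obs,cams
import cv2,numpy as np
o=get_obs();print(o['position'],o['opening'])
c=cams.camera("wrist");cv2.imwrite("pics/w1.png",c["img"][:,:,::-1]);np.savez("w1.npz",p=o['position'],q=o['ee_rot'],**c)
E
```

```text
[0.45437589 0.13593359 0.10460026] 0.0004625525473913547
```

View pics/w1.png

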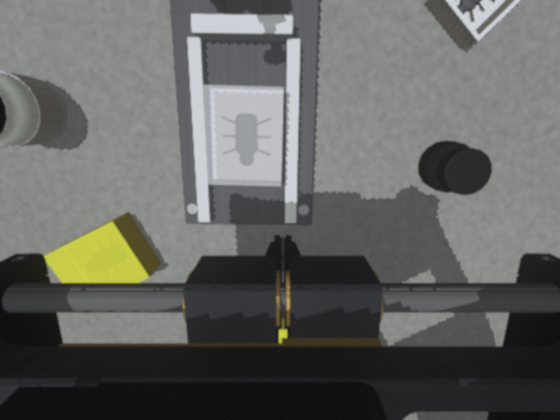

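The wrist view shows the channel above the closed fingers: rail rear ends at (203,221) and (291,221), stop front edge (192,33)-(293,33), block rear edge near row 184. I'll check these against the fixture estimate.

```bash
python3 - <<'E'
from h import *
from scipy.spatial.transform import Rotation as Ro
w=np.load("w1.npz");T=np.eye(4);T[:3,:3]=Ro.from_quat(w['q']).as_matrix();T[:3,3]=w['p'];M=T@w['mount']
cw=dict(fx=w['fx'],fy=w['fy'],cx=w['cx'],cy=w['cy'],R=M[:3,:3].T,t=-M[:3,:3].T@M[:3,3])
print(M.round(3))
for n,u,v,z in(("railL",203,221,.022),("railR",291,221,.022),("stopL",192,33,.032),("stopR",293,33,.032),("rear",209,184,.04),("rear",283,186,.04),("plateL",186,223,.012),("plateR",311,224,.012)):
    X=ray(cw,u,v,z);print(n,X.round(4),(F(X)*1e3).round(1))
print((F(w['p'])*1e3).round(1),th)
for x in(-100,-40):print(x,((W(x/1e3,0,.022)-w['p'])*1e3).round(1))
E
```

```text
[[-0.321 -0.914 -0.246  0.523]
 [-0.947  0.31   0.083  0.112]
 [ 0.001  0.26  -0.966  0.274]
 [ 0.     0.     0.     1.   ]]
railL [0.4698 0.1992 0.022 ] [-103.6   40.4   22. ]
railR [0.4464 0.1301 0.022 ] [-103.4  -32.6   22. ]
stopL [0.5994 0.1512 0.032 ] [34.5 36.9 32. ]
stopR [0.5772 0.0855 0.032 ] [ 34.7 -32.3  32. ]
rear [0.499  0.1776 0.04  ] [-69.1  29.4  40. ]
rear [0.4798 0.1258 0.04  ] [-70.4 -25.8  40. ]
plateL [0.4707 0.2172 0.012 ] [-108.6   57.8   12. ]
plateR [0.4352 0.1153 0.012 ] [-109.2  -50.2   12. ]
[-97.8 -24.4 104.6] -0.32987823583327336
-100 [  5.8  23.9 -82.6]
-40 [ 62.6   4.4 -82.6]
```

>>> move_arm(steps=[{"jaw": 0, "tx": 6, "ty": 25, "tz": -20, "ax": 0, "ay": 0, "az": 0}, {"jaw": 0, "tx": 6, "ty": 25, "tz": -50, "ax": 0, "ay": 0, "az": 0}, {"jaw": 0, "tx": 6, "ty": 25, "tz": -70, "ax": 0, "ay": 0, "az": 0}, {"jaw": 0, "tx": 6, "ty": 25, "tz": -80, "ax": 0, "ay": 0, "az": 0}, {"jaw": 0, "tx": 6, "ty": 25, "tz": -80, "ax": 0, "ay": 0, "az": 0}, {"jaw": 0, "tx": 6, "ty": 25, "tz": -80, "ax": 0, "ay": 0, "az": 0}])

```text
time_s: 2.75
position: [0.4619, 0.161, 0.0262]
ee_rot: [0.987, -0.163, 0.001, -0.0]
ft_force: [0.6, 0.2, -0.1]
opening: 0.0009
finger_force: 0.0
```

>>> move_arm(steps=[{"jaw": 0, "tx": 7, "ty": -2, "tz": 0, "ax": 0, "ay": 0, "az": 0}, {"jaw": 0, "tx": 14, "ty": -5, "tz": 0, "ax": 0, "ay": 0, "az": 0}, {"jaw": 0, "tx": 20, "ty": -7, "tz": 0, "ax": 0, "ay": 0, "az": 0}, {"jaw": 0, "tx": 26, "ty": -9, "tz": 0, "ax": 0, "ay": 0, "az": 0}, {"jaw": 0, "tx": 31, "ty": -11, "tz": 0, "ax": 0, "ay": 0, "az": 0}, {"jaw": 0, "tx": 36, "ty": -12, "tz": 0, "ax": 0, "ay": 0, "az": 0}, {"jaw": 0, "tx": 40, "ty": -14, "tz": 0, "ax": 0, "ay": 0, "az": 0}, {"jaw": 0, "tx": 43, "ty": -15, "tz": 0, "ax": 0, "ay": 0, "az": 0}, {"jaw": 0, "tx": 45, "ty": -15, "tz": 0, "ax": 0, "ay": 0, "az": 0}, {"jaw": 0, "tx": 45, "ty": -15, "tz": 0, "ax": 0, "ay": 0, "az": 0}])

```text
time_s: 3.75
position: [0.5059, 0.146, 0.0246]
ee_rot: [0.987, -0.163, 0.0, 0.0]
ft_force: [0.2, 0.5, -0.3]
opening: 0.0004
finger_force: 0.0
```

```bash
cat > s.py <<'E'
from rig import get_obs,cams
import cv2,sys
from h import *
o=get_obs();print(o['time_s'],o['position'],(F(o['position'])*1e3).round(1),o['ft_force'].round(1))
n=sys.argv[1]
if len(sys.argv)>2:
    im=cams.camera(sys.argv[2])["img"][:,:,::-1]
    if sys.argv[2]=="top":im=cv2.resize(im[105:260,170:300],None,fx=3.8,fy=3.8,interpolation=cv2.INTER_CUBIC)
    cv2.imwrite(f"pics/{n}.png",im)
E
python3 s.py w2 wrist
```

```text
3.75 [0.50593201 0.14595144 0.02460257] [-52.2   1.7  24.6] [ 0.2  0.5 -0.3]
```

View pics/w2.png

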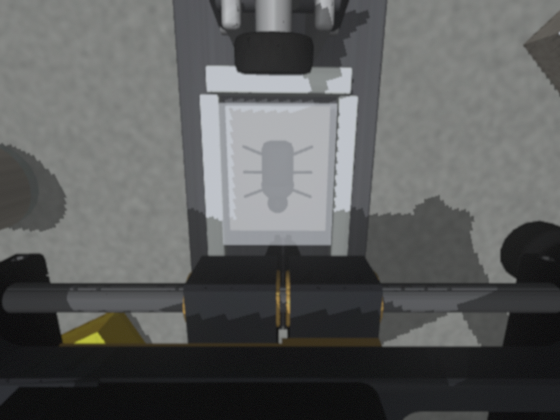

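The block's front edge is at row ~101 and the stop's edge at row ~93, so a few mm remain. I'll push on gently.

>>> move_arm(steps=[{"jaw": 0, "tx": 1, "ty": 0, "tz": 0, "ax": 0, "ay": 0, "az": 0}, {"jaw": 0, "tx": 2, "ty": -1, "tz": 0, "ax": 0, "ay": 0, "az": 0}, {"jaw": 0, "tx": 3, "ty": -1, "tz": 0, "ax": 0, "ay": 0, "az": 0}, {"jaw": 0, "tx": 4, "ty": -1, "tz": 0, "ax": 0, "ay": 0, "az": 0}, {"jaw": 0, "tx": 5, "ty": -2, "tz": 0, "ax": 0, "ay": 0, "az": 0}, {"jaw": 0, "tx": 5, "ty": -2, "tz": 0, "ax": 0, "ay": 0, "az": 0}])

```text
time_s: 4.4
position: [0.5105, 0.1442, 0.0246]
ee_rot: [0.987, -0.163, -0.0, -0.0]
ft_force: [-2.3, 1.6, 0.1]
opening: 0.0002
finger_force: 0.9
```

>>> move_arm(steps=[{"jaw": 0, "tx": 1, "ty": 0, "tz": 0, "ax": 0, "ay": 0, "az": 0}, {"jaw": 0, "tx": 2, "ty": -1, "tz": 0, "ax": 0, "ay": 0, "az": 0}, {"jaw": 0, "tx": 2, "ty": -1, "tz": 0, "ax": 0, "ay": 0, "az": 0}, {"jaw": 0, "tx": 2, "ty": -1, "tz": 0, "ax": 0, "ay": 0, "az": 0}])

```text
time_s: 4.8
position: [0.5106, 0.1442, 0.0246]
ee_rot: [0.987, -0.163, -0.003, -0.001]
ft_force: [-8.7, 5.3, 6.8]
opening: 0.0005
finger_force: 4.8
```

```bash
python3 s.py x
```

```text
4.8 [0.51062858 0.14420975 0.02461458] [-47.2   1.6  24.6] [-8.7  5.3  6.8]
```

About 10 N against the stop, so the block is home. Now I'll back off and rise.

>>> move_arm(steps=[{"jaw": 0, "tx": -2, "ty": 1, "tz": 0, "ax": 0, "ay": 0, "az": 0}, {"jaw": 0, "tx": -8, "ty": 3, "tz": 0, "ax": 0, "ay": 0, "az": 0}, {"jaw": 0, "tx": -18, "ty": 6, "tz": 0, "ax": 0, "ay": 0, "az": 0}, {"jaw": 0, "tx": -20, "ty": 7, "tz": 30, "ax": 0, "ay": 0, "az": 0}, {"jaw": 0, "tx": -20, "ty": 7, "tz": 75, "ax": 0, "ay": 0, "az": 0}, {"jaw": 0, "tx": -20, "ty": 7, "tz": 120, "ax": 0, "ay": 0, "az": 0}, {"jaw": 0, "tx": -20, "ty": 7, "tz": 165, "ax": 0, "ay": 0, "az": 0}, {"jaw": 0, "tx": -20, "ty": 7, "tz": 200, "ax": 0, "ay": 0, "az": 0}, {"jaw": 0, "tx": -20, "ty": 7, "tz": 200, "ax": 0, "ay": 0, "az": 0}, {"jaw": 0, "tx": -20, "ty": 7, "tz": 200, "ax": 0, "ay": 0, "az": 0}])

```text
time_s: 5.8
position: [0.4927, 0.1501, 0.2256]
ee_rot: [0.987, -0.163, 0.001, -0.0]
ft_force: [-0.3, -0.1, -0.8]
opening: 0.0006
finger_force: 0.0
```

```bash
python3 s.py w3 wrist
```

```text
5.8 [0.49270702 0.15010444 0.22563325] [-66.1   1.4 225.6] [-0.3 -0.1 -0.8]
```

View pics/w3.png

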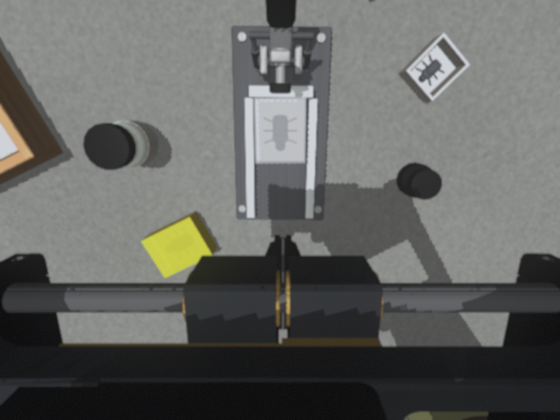

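The block is against the stop (row ~97). The lever grip is at column 281, in line with the fingers at 283. Now over and behind the lever.

>>> move_arm(steps=[{"jaw": 0, "tx": 40, "ty": -14, "tz": 0, "ax": 0, "ay": 0, "az": 0}, {"jaw": 0, "tx": 80, "ty": -27, "tz": 0, "ax": 0, "ay": 0, "az": 0}, {"jaw": 0, "tx": 120, "ty": -41, "tz": 0, "ax": 0, "ay": 0, "az": 0}, {"jaw": 0, "tx": 160, "ty": -55, "tz": 0, "ax": 0, "ay": 0, "az": 0}, {"jaw": 0, "tx": 200, "ty": -69, "tz": 0, "ax": 0, "ay": 0, "az": 0}, {"jaw": 0, "tx": 223, "ty": -76, "tz": 0, "ax": 0, "ay": 0, "az": 0}, {"jaw": 0, "tx": 223, "ty": -76, "tz": 0, "ax": 0, "ay": 0, "az": 0}, {"jaw": 0, "tx": 223, "ty": -76, "tz": 0, "ax": 0, "ay": 0, "az": 0}])

```text
time_s: 6.65
position: [0.7143, 0.0739, 0.2216]
ee_rot: [0.987, -0.163, -0.002, 0.0]
ft_force: [-0.1, -0.0, -0.0]
opening: 0.0004
finger_force: 0.0
```

>>> move_arm(steps=[{"jaw": 0, "tx": 0, "ty": 0, "tz": -40, "ax": 0, "ay": 0, "az": 0}, {"jaw": 0, "tx": 0, "ty": 0, "tz": -75, "ax": 0, "ay": 0, "az": 0}, {"jaw": 0, "tx": 0, "ty": 0, "tz": -100, "ax": 0, "ay": 0, "az": 0}, {"jaw": 0, "tx": 0, "ty": 0, "tz": -100, "ax": 0, "ay": 0, "az": 0}, {"jaw": 0, "tx": 0, "ty": 0, "tz": -100, "ax": 0, "ay": 0, "az": 0}])

```text
time_s: 7.15
position: [0.7144, 0.0746, 0.1245]
ee_rot: [0.987, -0.163, -0.001, 0.0]
ft_force: [0.1, 0.6, 0.1]
opening: 0.0008
finger_force: 0.0
```

```bash
python3 s.py s1 side
```

```text
7.15 [0.71441505 0.0745804  0.12445868] [168.1   1.7 124.5] [0.1 0.6 0.1]
```

View pics/s1.png

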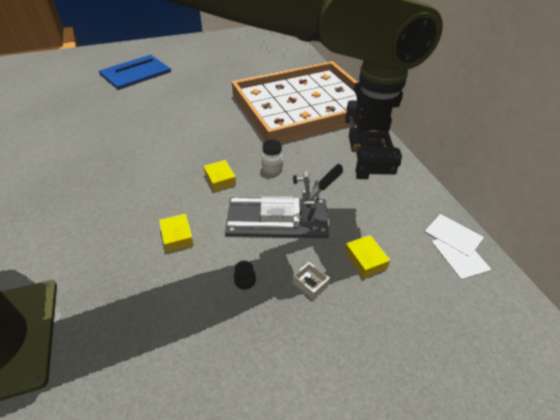

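The side view shows the fingers at (362,172), behind the lever tip at (338,170). Now I push along fixture -x.

>>> move_arm(steps=[{"jaw": 0, "tx": -10, "ty": 3, "tz": 0, "ax": 0, "ay": 0, "az": 0}, {"jaw": 0, "tx": -19, "ty": 6, "tz": 0, "ax": 0, "ay": 0, "az": 0}, {"jaw": 0, "tx": -26, "ty": 9, "tz": 0, "ax": 0, "ay": 0, "az": 0}, {"jaw": 0, "tx": -32, "ty": 11, "tz": 0, "ax": 0, "ay": 0, "az": 0}, {"jaw": 0, "tx": -38, "ty": 13, "tz": 0, "ax": 0, "ay": 0, "az": 0}, {"jaw": 0, "tx": -44, "ty": 15, "tz": 0, "ax": 0, "ay": 0, "az": 0}, {"jaw": 0, "tx": -50, "ty": 17, "tz": 0, "ax": 0, "ay": 0, "az": 0}, {"jaw": 0, "tx": -55, "ty": 19, "tz": 0, "ax": 0, "ay": 0, "az": 0}])

```text
time_s: 8.0
position: [0.6651, 0.0924, 0.1303]
ee_rot: [0.987, -0.163, 0.007, -0.001]
ft_force: [5.9, -2.3, 3.8]
opening: 0.0007
finger_force: 3.2
```

>>> move_arm(steps=[{"jaw": 0, "tx": -5, "ty": 2, "tz": 0, "ax": 0, "ay": 0, "az": 0}, {"jaw": 0, "tx": -10, "ty": 3, "tz": 0, "ax": 0, "ay": 0, "az": 0}, {"jaw": 0, "tx": -15, "ty": 5, "tz": 0, "ax": 0, "ay": 0, "az": 0}, {"jaw": 0, "tx": -20, "ty": 7, "tz": 0, "ax": 0, "ay": 0, "az": 0}, {"jaw": 0, "tx": -24, "ty": 8, "tz": 0, "ax": 0, "ay": 0, "az": 0}, {"jaw": 0, "tx": -24, "ty": 8, "tz": 0, "ax": 0, "ay": 0, "az": 0}])

```text
time_s: 8.6
position: [0.6349, 0.1014, 0.1234]
ee_rot: [0.987, -0.163, -0.002, 0.0]
ft_force: [0.9, -0.5, 0.0]
opening: 0.0005
finger_force: 0.0
```

```bash
python3 s.py x
```

```text
8.6 [0.6348579  0.10140154 0.12343643] [ 84.2   1.3 123.4] [ 0.9 -0.5  0. ]
```

>>> move_arm(steps=[{"jaw": 0, "tx": -5, "ty": 2, "tz": 0, "ax": 0, "ay": 0, "az": 0}, {"jaw": 0, "tx": -10, "ty": 3, "tz": 0, "ax": 0, "ay": 0, "az": 0}, {"jaw": 0, "tx": -14, "ty": 5, "tz": 0, "ax": 0, "ay": 0, "az": 0}, {"jaw": 0, "tx": -14, "ty": 5, "tz": 0, "ax": 0, "ay": 0, "az": 0}, {"jaw": 0, "tx": -14, "ty": 5, "tz": 0, "ax": 0, "ay": 0, "az": 0}])

```text
time_s: 9.1
position: [0.6224, 0.1061, 0.1246]
ee_rot: [0.987, -0.163, -0.0, -0.0]
ft_force: [0.8, 0.8, 0.7]
opening: 0.0004
finger_force: 0.0
```

>>> move_arm(steps=[{"jaw": 0, "tx": 15, "ty": -5, "tz": 0, "ax": 0, "ay": 0, "az": 0}, {"jaw": 0, "tx": 50, "ty": -17, "tz": 0, "ax": 0, "ay": 0, "az": 0}, {"jaw": 0, "tx": 90, "ty": -31, "tz": 10, "ax": 0, "ay": 0, "az": 0}, {"jaw": 0, "tx": 105, "ty": -36, "tz": 50, "ax": 0, "ay": 0, "az": 0}, {"jaw": 0, "tx": 105, "ty": -36, "tz": 90, "ax": 0, "ay": 0, "az": 0}, {"jaw": 0, "tx": 105, "ty": -36, "tz": 100, "ax": 0, "ay": 0, "az": 0}, {"jaw": 0, "tx": 105, "ty": -36, "tz": 100, "ax": 0, "ay": 0, "az": 0}])

```text
time_s: 9.8
position: [0.7291, 0.07, 0.228]
ee_rot: [0.987, -0.163, 0.003, -0.001]
ft_force: [-0.4, -0.1, -0.1]
opening: 0.0004
finger_force: 0.0
```

```bash
python3 s.py s2 side; python3 - <<'E'
import cv2
im=cv2.imread('pics/s2.png')[120:260,200:400];cv2.imwrite('pics/s2c.png',cv2.resize(im,None,fx=4,fy=4,interpolation=cv2.INTER_CUBIC))
E
```

```text
9.8 [0.72912938 0.06999392 0.2280439 ] [183.5   2.2 228. ] [-0.4 -0.1 -0.1]
```

View pics/s2c.png

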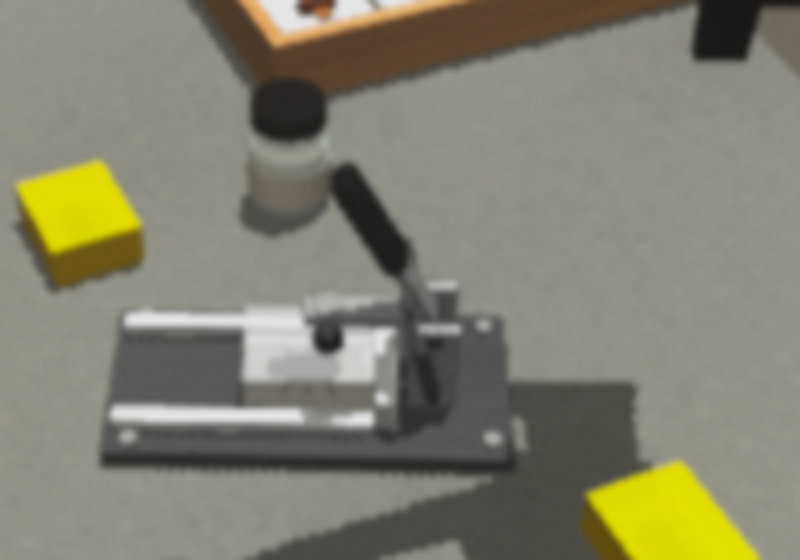

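The lever leans over the block (tip at crop (345,175), about (286,164) in the full image). The foot is on the block at crop (328,338), and the block is at the stop. I'll check the tip against the locked geometry before handing in.

```bash
python3 - <<'E'
from h import *
s=np.load("side.npz")
for a in(.95,1.03,1.1):
    l=a-.6;print(a,np.round(proj(s,W(.065-.105*np.sin(l),.002,.064+.105*np.cos(l))),1))
E
```

```text
0.95 [292.1 161.7]
1.03 [288.1 162.9]
1.1 [284.6 164.2]
```

The tip fits the locked position, so I'm handing in.

```bash
python3 -c "
from rig import manip
print(manip.close_job())"
```

```text
the job is handed in; nothing more can be done
None
```

I pushed the block home against the end stop and snapped the lever over into lock with the foot on the block, then handed in the job with the arm clear at about 10 s; the lock and foot contact were checked only in the camera image, and no verdict came back.

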